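# Close up a split controller housing and hold it shut

### The arm

A 6-joint arm with a two-finger parallel gripper is mounted at the origin on the work surface. World frame = base frame: x ahead of the robot, y to its left, z up, the work surface at z = 0. Lengths are in mm, angles in degrees, forces in N, time in s.
With the tool pointing down it reaches from about 350 to 875 mm from the base axis. Payload 4.2 kg.
Tool frame: the origin (TCP) lies where the fingers leave the gripper's body, on its centre line; the fingertips stand 70 mm ahead of it and the grasp point (between the pads) lies 51 mm ahead of it (manip.tip_reach is the z of the fingertips in the tool frame, in mm); z points along the fingers, y is the line along which they close (so a half turn about z gives the same grasp; the last joint's range is limited). The gripper opens to 87 mm and grips with 3 to 60 N. Pads are 19 mm wide; open, the fingers measure 117 mm over their backs; the gripper's body (75 mm by 190 mm) begins 51 mm behind the grasp point.
Start: joints at [90.905, 22.042, 0.453, 0, -68.411, -14.817], TCP at [150.232, 606.655, 292.25] pointing down, gripper open.
Joint ranges: [-179.83, 179.83], [-69.29, 118.12], [-61.27, 80.66], [-181.25, 117.63], [-171.15, -9.14], [-177.46, 177.46]. Speed limits (degrees/s): [159.86, 159.86, 180, 180, 180, 180].

### API

Orientations are given as [roll, pitch, yaw] about the fixed x, y, z axes, in that order (R = Rz(yaw) Ry(pitch) Rx(roll)).
In Python, from plant import monitor, snapshot, camera_params, sign_off, manip gives the robot as it stands.
- The arm moves only by the tool step_arm, never from a script. Its argument "motion" is a list of rows, each an object of numbers: "jaw": the opening, from 0 (shut) to 1 (fully open); "x", "y", "z": the shift along the tool's x, y, z in m; "twist": the turn about the tool's z in rad. In form: [{"jaw": .., "x": .., "y": .., "z": .., "twist": ..}, ...]. A call has 1 to 8 rows; each row is the pose to reach, as a shift and turn from the pose commanded when the call began, along the tool's axes at that moment; what a row does not reach only later rows make up. A row lasts 1/12 s, in which the tool goes at most 41.7 mm and 7.16 degrees, less where a joint would pass 70% of its speed; a pose out of reach is approached as far as the arm can. A call with a gripper value outside its range is refused whole. The fingers move at their own pace and stop on an object; "force" is the grip in N (left out, the last holds). Time passes only in rows, so rows that repeat a pose let the fingers close. It gives the time, the measured TCP pose, the force, the opening and the grip force at its end, in the units of the state.
- monitor.state(): the state, without advancing time (a new reading comes with each control period).
- snapshot(name): name is "side" or "top" or "wrist"; returns (picture, depth): 480x640x3 uint8, red, green, blue; 480x640 float32, mm along the optical axis (not along the pixel's ray), 0 where there is no reading.
- camera_params(name): a dict with "fx", "fy", "cx", "cy" (pixels), "dist_coeffs" ([k1, k2, p1, p2, k3] as OpenCV has them; the pictures are not rectified), "xyz" and "attitude" of the camera in the world. Camera axes: x right, y up, looking along -z (the intrinsics and any distortion apply to the point x, -y, -z); pixel columns grow to the right and rows downward; lengths in mm; the calibration is good to about 2 mm. A picture is of the moment at which its call begins: read the wrist's pose just before it. camera_params takes no time and is no camera call; for the wrist camera it gives the pose at the moment of the call.
- sign_off(): hands the job in; it is judged then, once.
The state is a dict: "t": time; "qpos": joint angles; "dq": joint speeds; "joint_torque": joint torques, N m; "position": TCP position; "eef_rot": TCP orientation; "force": force on the tool from outside, world axes, zero at the start; "ft_torque": the same for the moment, N m; "gripper_width": finger opening in mm; "grip_force": force on a finger pad.
Only numpy, scipy, OpenCV 4.12 (cv2) and the standard library are available. Lean on these libraries where they do the work, as an engineer would, in place of code of your own. Each camera call takes 0.05 s, during which the arm holds its last target. There are 200 camera calls.

### The job

Close up the controller housing on the bench: first push the hinged door in the front of its lower half shut until it clicks onto its catch. Then pick up the loose cover by its raised box, fit it over the two dowels of the lower half and press it down against the spring pad until the halves meet flush all round; finish while still gripping the cover and holding it pressed shut, because the pad lifts it again when let go. Leave the screwdriver, the bottle and the rubber ring where they are.

Things in the scene. Friction and masses are not known exactly. Their poses are not given: they have to be found in the camera images.
- base_seat (a point): Lower half: open aluminium box 100 (x) by 140 (y) mm on a foot plate 130 by 180 by 10 mm, fixed to the bench. This point: centre of its upper rim, 70 mm above the bench; x points away from the door, y to the hinge end. A black spring pad in the middle, 40 mm across, stands 8 mm above the rim; it yields from 7 N and is level with the rim at 15 N (cover's weight included).
- dowel0_tip (a point): Tip of the first steel dowel: 8 mm diameter, upright, 20 mm above the rim, the upper 6 mm tapered to 2.4 mm. At x = +36, y = +54 mm from base_seat.
- dowel1_tip (a point): Tip of the second dowel, same shape, at x = -24, y = -54 mm from base_seat.
- cover_grip (a point): Loose cover, aluminium, 0.3 to 0.6 kg, lying right way up: plate 100 (x) by 140 (y) by 10 mm with a raised solid box in the middle, 36 (x) by 80 (y) by 34 mm high, to grip across its 36 mm. This point: centre of the raised box, 27 mm above the cover's underside. Fitted flush, it is 27 mm straight above base_seat with the same x and y directions (turned half round it does not fit).
- hole0 (a point): Centre of the hole for the first dowel, at the cover's underside; through hole of 11 mm diameter with chamfered mouth, at x = +36, y = +54 mm from the cover's middle.
- hole1 (a point): Centre of the hole for the second dowel, same size, at x = -24, y = -54 mm from the cover's middle.
- hatch (a joint): Opening angle of the grey door in the lower half's -x face, rad: 0 shut, starts at 0.45 to 0.8, stays where it is left. From about 0.1 rad it meets a sprung catch (about 4 N at the free edge; short of it the door springs back) that snaps over at about 0.05 rad and pulls the door to a hard stop at 0.
- hatch_hinge (a point): The door's upright hinge line, at mid height, 40 mm above the bench; x = -53, y = +55 mm from base_seat. The door is 104 mm long, 46 mm high (17 to 63 mm above the bench), 6 mm thick, centred on the hinge line. Shut, it runs from the hinge along base_seat's -y; open, its free edge swings out to -x.
- hatch_push (a point): Where to push the door: on its outer face, 80 mm from the hinge, 50 mm above the bench; its -x axis is the outward normal of the door.
- screwdriver: Bystander: a screwdriver lying on the bench beyond the work.
- bottle: Bystander: a small white bottle, 38 mm across, 110 mm high, standing beyond the work.
- gasket: Bystander: a flat black rubber ring, 52 mm across, 8 mm thick, lying on the bench on the robot's side.
Mind the look-alikes: they are no part of the job. What is shaped like the part that bears cover_grip but pink is not meant.

How it is judged:
By the outcome, as a careful person would: the job done as asked, in the order asked, and still so for the second after the job is handed in, while the arm keeps its last pose, push and grip.
It also fails if it takes over 53 s, if anything falls off the work surface, if the arm or the gripper's body presses on something with over 40 N, if the wrist force passes 120 N, or if a joint passes its speed limit or range.

## Working session

There is one attempt and no reset: what is moved stays moved. The work goes in short steps, Python scripts to look and compute and a tool call to move; the robot and the scene stay as the last step left them, time stands still between calls to the robot, and variables do not carry over. Pictures are saved under pics/ and viewed, at most 10 in all, crops included, and the job is handed in when it is done.

Besides the shell and the picture viewer there is one more tool, called after "Request:" in YAML: its name, and indented under it one key for each argument. step_arm: Moves the arm, as the interface text tells. Its arguments: {"type":"object","properties":{"motion":{"type":"array"},"force":{"type":"number"}},"required":["motion"]}

```bash
mkdir -p pics
cat > h.py <<'E'
import numpy as np, cv2
from scipy.spatial.transform import Rotation as R
from plant import monitor, snapshot, camera_params, manip
def cam(n):
    p=camera_params(n); K=np.array([[p['fx'],0,p['cx']],[0,p['fy'],p['cy']],[0,0,1.]])
    a=np.array(p['attitude'],float)
    Rm=a if a.shape==(3,3) else R.from_euler('xyz',a,degrees=True).as_matrix()
    return K,np.array(p['dist_coeffs'],float),Rm,np.array(p['xyz'],float)
def rays(c,uv):
    K,d,Rm,o=c
    q=cv2.undistortPoints(np.array(uv,float).reshape(-1,1,2),K,d)[:,0]
    return np.c_[q[:,0],-q[:,1],-np.ones(len(q))]@Rm.T
def plane(c,uv,z):
    r=rays(c,uv); return c[3]+r*((z-c[3][2])/r[:,2])[:,None]
def cloud(c,depth):
    v,u=np.mgrid[0:480,0:640]; r=rays(c,np.c_[u.ravel(),v.ravel()])
    return (c[3]+r*depth.reshape(-1,1)).reshape(480,640,3)
def proj(c,P):
    K,d,Rm,o=c; q=(np.array(P,float).reshape(-1,3)-o)@Rm; q=q*[1,-1,-1]
    return cv2.projectPoints(q,np.zeros(3),np.zeros(3),K,d)[0][:,0]
E
python3 - <<'E'
from h import *
print(monitor.state())
for n in ('side','top','wrist'):
    c=cam(n); im,d=snapshot(n); np.savez(f'{n}0.npz',im=im,d=d,K=c[0],D=c[1],R=c[2],o=c[3])
    cv2.imwrite(f'pics/{n}0.png',im[:,:,::-1]); print(n,camera_params(n))
E
```

```text
{'t': 0.0, 'qpos': array([ 9.09052218e+01,  2.20911057e+01,  3.80834944e-01, -3.04196576e-02,
       -6.84112854e+01, -1.48167479e+01]), 'dq': array([0.00086649, 0.02585136, 0.03489564, 0.06933997, 0.05984551,
       0.025235  ]), 'joint_torque': array([-7.60538956e-05, -3.90659881e+01,  1.87401474e+01,  4.21971560e+00,
        1.10499712e-02, -1.87554238e-04]), 'position': array([150.1241533 , 606.24170323, 291.15931464]), 'eef_rot': array([ 1.79875256e+02, -3.76390005e-03, -1.39227447e+01]), 'force': array([0.11582929, 0.49243939, 0.22128371]), 'ft_torque': array([ 0.01332506, -0.07518096, -0.01525629]), 'grip_force': 0.0, 'gripper_width': 86.90513344281014}
side {'fx': 504.7148961343121, 'fy': 504.7148961343121, 'cx': 319.8037815900211, 'cy': 240.07075260790197, 'dist_coeffs': array([-0.09070732,  0.        ,  0.        ,  0.        ,  0.        ]), 'xyz': array([572.46711211, 640.8860978 , 721.02031196]), 'attitude': array([  41.37440765,    1.18380189, -178.91156877])}
top {'fx': 451.6130596198797, 'fy': 451.6130596198797, 'cx': 319.0447372568873, 'cy': 234.5238885069341, 'dist_coeffs': array([0.01300141, 0.        , 0.        , 0.        , 0.        ]), 'xyz': array([531.45634349,  73.83705698, 813.00096354]), 'attitude': array([  3.83555814,  -1.148815  , -91.63574054])}
wrist {'fx': 372.0804466987884, 'fy': 372.0804466987884, 'cx': 314.3417874682372, 'cy': 236.06591969913916, 'dist_coeffs': array([-0.05321457,  0.        ,  0.        ,  0.        ,  0.        ]), 'xyz': array([215.29461038, 591.27438051, 383.31207482]), 'attitude': array([-1.41964797e+01, -6.98854087e-02, -1.03914983e+02])}
```

View pics/top0.png

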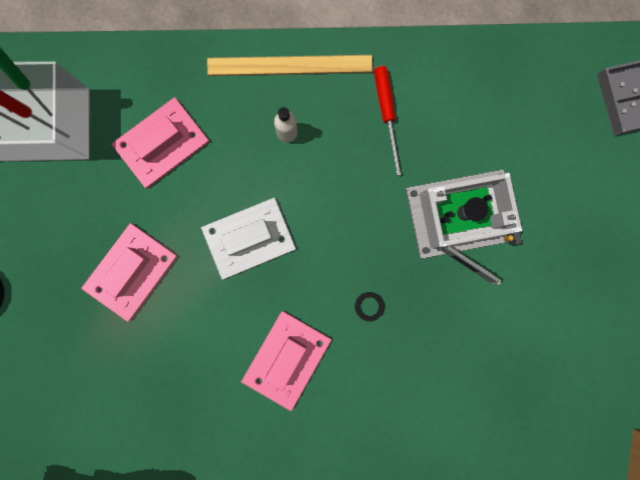

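View pics/side0.png

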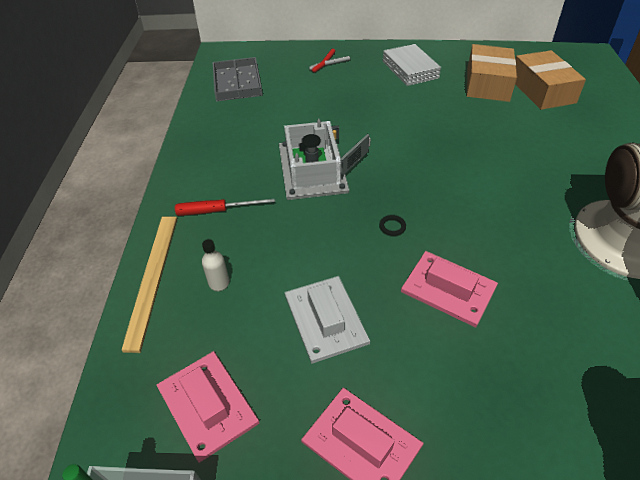

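The top view shows the white cover at about (248,238) and the lower half at about (465,213). The door runs from its hinge at about (445,247) to its free edge at about (498,282). The side view agrees: cover at (327,318), base at (313,160), door at (355,153). The pink covers are decoys.

Run:
```python
from h import *
for n in ('top','side'):
    f=np.load(n+'0.npz'); c=(f['K'],f['D'],f['R'],f['o']); P=cloud(c,f['d']); im=f['im'].astype(int); 
    ok=f['d']>0; sat=im.max(2)-im.min(2)
    g=ok&(im[:,:,1]>im[:,:,0]+30)&(im[:,:,0]<60); print(n,'bench z',np.percentile(P[g][:,2],[10,50,90]))
    def rect(m,name):
        m=cv2.morphologyEx(m.astype(np.uint8),cv2.MORPH_OPEN,np.ones((2,2)))
        k,l,s,_=cv2.connectedComponentsWithStats(m); i=1+s[1:,4].argmax(); pts=P[l==i][:,:2].astype(np.float32)
        z=np.median(P[l==i][:,2]); v,u=np.nonzero(l==i); q=plane(c,np.c_[u,v],z)[:,:2].astype(np.float32)
        print(name,s[i],'z',z,'depth',cv2.minAreaRect(pts),'ray',cv2.minAreaRect(q),'mean',q.mean(0))
    X,Y,Z=P[:,:,0],P[:,:,1],P[:,:,2]
    cov=(abs(X-520)<130)&(abs(Y-200)<110)&(sat<40)&(im.min(2)>70)
    rect(ok&cov&(Z>4)&(Z<16),'plate'); rect(ok&cov&(Z>38)&(Z<50),'box')
    rect(ok&cov&(Z>4)&(Z<52),'all')
    b=(abs(X-570)<130)&(abs(Y+180)<140)
    rect(ok&b&(sat<60)&(Z>65)&(Z<76)&(im.min(2)>90),'rim')
    rect(ok&b&(sat<60)&(Z>5)&(Z<15),'foot')
    d=ok&b&(Z>50)&(Z<66)&(sat<60); rect(d,'door')
    im2=im.astype(np.uint8)[:,:,::-1]
    w=(slice(150,300),slice(180,540)) if n=='top' else (slice(110,370),slice(260,400))
    cr=cv2.resize(im2[w],None,fx=2.2,fy=2.2,interpolation=cv2.INTER_CUBIC); cv2.imwrite(f'pics/{n}c.png',cr)
```

```text
top bench z [-2.07555919 -0.23881438  1.62811762]
plate [ 202  201   95   79 3347] z 9.688376643993706 depth ((567.506591796875, 169.46246337890625), (133.7642059326172, 154.5396270751953), 20.22220230102539) ray ((580.58349609375, 180.69927978515625), (100.83103942871094, 141.3689727783203), 20.857614517211914) mean [579.4352  180.11371]
box [ 221  220   52   36 1017] z 43.473046721683886 depth ((575.7203369140625, 145.96026611328125), (155.69139099121094, 66.36565399169922), 81.54826354980469) ray ((580.3748779296875, 180.55654907226562), (36.752559661865234, 81.38613891601562), 20.437828063964844) mean [580.29175 180.76262]
all [ 202  201   95   79 4432] z 10.258060853652694 depth ((567.506591796875, 169.46246337890625), (133.7642059326172, 154.5396270751953), 20.22220230102539) ray ((580.5486450195312, 180.62351989746094), (100.75950622558594, 141.2686767578125), 20.85765838623047) mean [579.9479  181.13693]
rim [ 429  174   94   74 1580] z 69.26091826568893 depth ((601.6615600585938, -113.44720458984375), (105.97068786621094, 392.37554931640625), 9.32912826538086) ray ((614.3619
[... 1786 characters left out ...]
604614257812, -198.9327392578125), (100.05065155029297, 146.54019165039062), 9.155521392822266) mean [ 618.59314 -194.64117]
foot [280 144  70  56 948] z 8.912017366096393 depth ((567.5531005859375, 172.21591186523438), (135.54554748535156, 927.5400390625), 7.713315486907959) ray ((618.9429321289062, -197.16030883789062), (129.73065185546875, 183.1952667236328), 9.415812492370605) mean [ 627.737  -148.9884]
door [292 135  79  40 506] z 54.842956751366046 depth ((605.293701171875, 150.82720947265625), (970.5686645507812, 151.45130920410156), 84.96309661865234) ray ((563.966552734375, -167.66311645507812), (203.55401611328125, 55.16753005981445), 36.34766387939453) mean [ 573.6639  -161.67053]
```

View pics/topc.png

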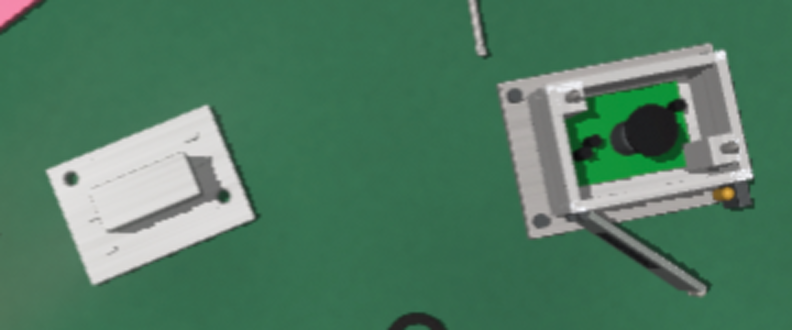

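```bash
cat >> h.py <<'E'
def goto(x,y,z,yaw):
    s=monitor.state(); Rm=R.from_euler('xyz',s['eef_rot'],degrees=True).as_matrix()
    d=Rm.T@(np.array([x,y,z])-s['position'])/1000
    tw=-np.radians((yaw-s['eef_rot'][2]+180)%360-180)
    print('shift',d.round(4),'twist',round(tw,4),'| t',round(s['t'],2),s['position'].round(1),s['eef_rot'].round(2),'F',s['force'].round(1),'w',round(s['gripper_width'],1),'q',s['qpos'].round(0))
E
python3 -c "
from h import *
goto(583,183,280,-69.2)"
```

```text
shift [0.522  0.3068 0.012 ] twist 0.9649 | t 0.15 [150.2 606.3 291.4] [ 1.799e+02 -1.000e-02 -1.392e+01] F [ 0.3  0.  -0.8] w 87.1 q [ 91.  22.   0.  -0. -68. -15.]
```

Request:
step_arm:
  motion:
    - {"x": 0.522,"y": 0.307,"z": 0.012,"twist": 0.965}
    - {"x": 0.522,"y": 0.307,"z": 0.012,"twist": 0.965}
    - {"x": 0.522,"y": 0.307,"z": 0.012,"twist": 0.965}
    - {"x": 0.522,"y": 0.307,"z": 0.012,"twist": 0.965}
    - {"x": 0.522,"y": 0.307,"z": 0.012,"twist": 0.965}
    - {"x": 0.522,"y": 0.307,"z": 0.012,"twist": 0.965}
    - {"x": 0.522,"y": 0.307,"z": 0.012,"twist": 0.965}
    - {"x": 0.522,"y": 0.307,"z": 0.012,"twist": 0.965}

```text
schema error: expected keys jaw, x, y, z, twist
```

```bash
python3 -c "
from h import *
goto(583,183,280,-69.2)"
```

```text
shift [0.522  0.3068 0.012 ] twist 0.9649 | t 0.15 [150.2 606.3 291.4] [ 1.799e+02 -1.000e-02 -1.392e+01] F [ 0.3  0.  -0.8] w 87.1 q [ 91.  22.   0.  -0. -68. -15.]
```

Request:
step_arm:
  motion:
    - {"jaw": 1,"x": 0.522,"y": 0.307,"z": 0.012,"twist": 0.965}
    - {"jaw": 1,"x": 0.522,"y": 0.307,"z": 0.012,"twist": 0.965}
    - {"jaw": 1,"x": 0.522,"y": 0.307,"z": 0.012,"twist": 0.965}
    - {"jaw": 1,"x": 0.522,"y": 0.307,"z": 0.012,"twist": 0.965}
    - {"jaw": 1,"x": 0.522,"y": 0.307,"z": 0.012,"twist": 0.965}
    - {"jaw": 1,"x": 0.522,"y": 0.307,"z": 0.012,"twist": 0.965}
    - {"jaw": 1,"x": 0.522,"y": 0.307,"z": 0.012,"twist": 0.965}
    - {"jaw": 1,"x": 0.522,"y": 0.307,"z": 0.012,"twist": 0.965}

```text
t: 0.82
position: [389.4, 371.8, 285.6]
eef_rot: [180.0, 0.0, -69.5]
force: [1.0, 0.6, -0.4]
gripper_width: 87.1
grip_force: 0.0
```

```bash
python3 -c "
from h import *
goto(583,183,280,-69.2)"
```

```text
shift [ 0.2447 -0.1153  0.0056] twist -0.0053 | t 0.82 [389.4 371.8 285.6] [179.99   0.   -69.51] F [ 1.   0.6 -0.4] w 87.1 q [ 61.  14. -12.  -0. -64. -40.]
```

Request:
step_arm:
  motion:
    - {"jaw": 1,"x": 0.245,"y": -0.115,"z": 0.006,"twist": 0}
    - {"jaw": 1,"x": 0.245,"y": -0.115,"z": 0.006,"twist": 0}
    - {"jaw": 1,"x": 0.245,"y": -0.115,"z": 0.006,"twist": 0}
    - {"jaw": 1,"x": 0.245,"y": -0.115,"z": 0.006,"twist": 0}
    - {"jaw": 1,"x": 0.245,"y": -0.115,"z": 0.006,"twist": 0}
    - {"jaw": 1,"x": 0.245,"y": -0.115,"z": 0.006,"twist": 0}
    - {"jaw": 1,"x": 0.245,"y": -0.115,"z": 0.006,"twist": 0}
    - {"jaw": 1,"x": 0.245,"y": -0.115,"z": 0.006,"twist": 0}

```text
t: 1.48
position: [585.3, 182.1, 278.4]
eef_rot: [179.9, -0.0, -69.5]
force: [0.3, 0.3, 0.7]
gripper_width: 87.2
grip_force: 0.0
```

```bash
cat >> h.py <<'E'
def wrect(P,c,m,name):
    k,l,s,_=cv2.connectedComponentsWithStats(m.astype(np.uint8)); i=1+s[1:,4].argmax()
    z=np.median(P[l==i][:,2]); v,u=np.nonzero(l==i); return s[i],z,u,v
def rect(c,P,m,z,name):
    s,zm,u,v=wrect(P,c,m,name); r=cv2.minAreaRect(plane(c,np.c_[u,v],z)[:,:2].astype(np.float32))
    print(name,'bbox',s[:4],'zmed',zm.round(1),'ctr',np.round(r[0],1),np.round(r[1],1),round(r[2],2)); return r
def shot(n,tag):
    c=cam(n); im,d=snapshot(n); cv2.imwrite(f'pics/{tag}.png',im[:,:,::-1]); np.savez(tag+'.npz',im=im,d=d)
    return c,im.astype(int),d,cloud(c,d)
E
python3 - <<'E'
from h import *
goto(583,183,280,-69.2)
c,im,d,P=shot('wrist','w1'); print(c[3]); sat=im.max(2)-im.min(2); Z=P[:,:,2]; ok=d>0
w=(sat<40)&(im.min(2)>60)&ok
rect(c,P,w&(Z>3)&(Z<52),10,'all@10'); rect(c,P,w&(Z>38)&(Z<50),44,'box')
E
```

```text
shift [-0.0017  0.0018 -0.0016] twist -0.0054 | t 1.48 [585.3 182.1 278.4] [ 1.7992e+02 -5.0000e-02 -6.9510e+01] F [0.3 0.3 0.7] w 87.2 q [ 32.  21.  -3.   0. -66. -12.]
[609.0985207  120.53414792 370.35217809]
all@10 bbox [262 139 106 141] zmed 9.9 ctr [584.6 182.8] [100.1 140. ] 20.83
box bbox [295 174  41  88] zmed 43.5 ctr [584.7 182.4] [35.7 79.6] 20.9
```

View pics/w1.png

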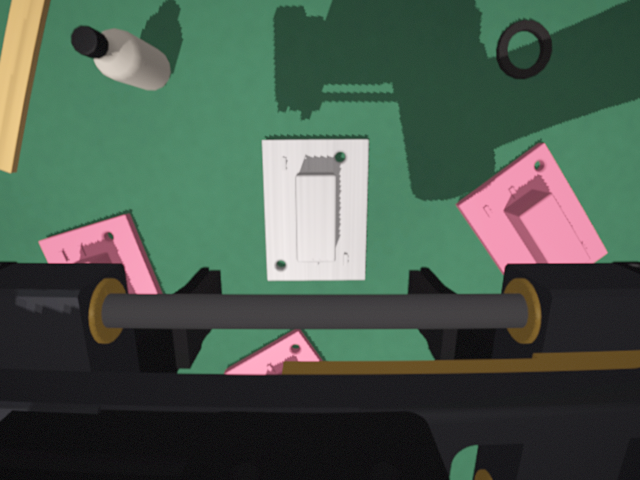

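The wrist view shows the cover at (316,210), with holes at (340,157) and (280,265). The measured sizes match the given ones, so it lies at (584.6, 182.6) with yaw 20.85°. Applying the same correction to the base gives (618.4, -201.4) and yaw 9.3°. The door comes first.

```bash
python3 -c "
from h import *
goto(457,-238,150,-80.7)"
```

```text
shift [0.35   0.2667 0.129 ] twist 0.1967 | t 1.53 [584.  183.5 278.5] [ 1.799e+02 -1.000e-02 -6.943e+01] F [ 0.7  0.8 -0.5] w 87.2 q [ 33.  21.  -3.  -0. -66. -12.]
```

Request:
step_arm:
  motion:
    - {"jaw": 0,"x": 0.35,"y": 0.267,"z": 0.129,"twist": 0.197}
    - {"jaw": 0,"x": 0.35,"y": 0.267,"z": 0.129,"twist": 0.197}
    - {"jaw": 0,"x": 0.35,"y": 0.267,"z": 0.129,"twist": 0.197}
    - {"jaw": 0,"x": 0.35,"y": 0.267,"z": 0.129,"twist": 0.197}
    - {"jaw": 0,"x": 0.35,"y": 0.267,"z": 0.129,"twist": 0.197}
    - {"jaw": 0,"x": 0.35,"y": 0.267,"z": 0.129,"twist": 0.197}
    - {"jaw": 0,"x": 0.35,"y": 0.267,"z": 0.129,"twist": 0.197}
    - {"jaw": 0,"x": 0.35,"y": 0.267,"z": 0.129,"twist": 0.197}

```text
t: 2.2
position: [490.7, -121.6, 185.8]
eef_rot: [-180.0, 0.0, -80.4]
force: [1.2, -1.5, -0.3]
gripper_width: 41.6
grip_force: 0.0
```

```bash
python3 -c "
from h import *
goto(457,-238,105,-80.7)"
```

```text
shift [0.1091 0.0528 0.0807] twist 0.0059 | t 2.2 [ 490.7 -121.6  185.8] [-1.7996e+02  1.0000e-02 -8.0360e+01] F [ 1.2 -1.5 -0.3] w 41.6 q [  4.  17. -25.  -0. -49.   5.]
```

Request:
step_arm:
  motion:
    - {"jaw": 0,"x": 0.036,"y": 0.03,"z": 0.005,"twist": 0.006}
    - {"jaw": 0,"x": 0.072,"y": 0.05,"z": 0.01,"twist": 0.006}
    - {"jaw": 0,"x": 0.109,"y": 0.053,"z": 0.015,"twist": 0.006}
    - {"jaw": 0,"x": 0.109,"y": 0.053,"z": 0.05,"twist": 0.006}
    - {"jaw": 0,"x": 0.109,"y": 0.053,"z": 0.08,"twist": 0.006}
    - {"jaw": 0,"x": 0.109,"y": 0.053,"z": 0.08,"twist": 0.006}
    - {"jaw": 0,"x": 0.109,"y": 0.053,"z": 0.08,"twist": 0.006}

```text
t: 2.78
position: [456.9, -236.7, 105.1]
eef_rot: [179.8, 0.1, -80.8]
force: [-0.0, 0.6, 0.6]
gripper_width: 1.5
grip_force: 0.0
```

```bash
cat >> h.py <<'E'
B=np.array([618.4,-201.4]); BY=9.3
def base(x,y): return B+R.from_euler('z',BY,degrees=True).as_matrix()[:2,:2]@[x,y]
E
python3 -c "
from h import *
for x,y in ((-130,-10),(-100,-15),(-85,-25),(-72,-32),(-69,-32)): goto(*base(x,y),105,-80.7)"
```

```text
shift [ 0.0012 -0.0351  0.    ] twist -0.0011 | t 2.78 [ 456.9 -236.7  105.1] [ 1.7979e+02  6.0000e-02 -8.0760e+01] F [-0.   0.6  0.6] w 1.5 q [ -9.  24. -28.   0. -38.  19.]
shift [ 0.0062 -0.0651 -0.0001] twist -0.0011 | t 2.78 [ 456.9 -236.7  105.1] [ 1.7979e+02  6.0000e-02 -8.0760e+01] F [-0.   0.6  0.6] w 1.5 q [ -9.  24. -28.   0. -38.  19.]
shift [ 0.0161 -0.0801 -0.0002] twist -0.0011 | t 2.78 [ 456.9 -236.7  105.1] [ 1.7979e+02  6.0000e-02 -8.0760e+01] F [-0.   0.6  0.6] w 1.5 q [ -9.  24. -28.   0. -38.  19.]
shift [ 0.0231 -0.0931 -0.0002] twist -0.0011 | t 2.78 [ 456.9 -236.7  105.1] [ 1.7979e+02  6.0000e-02 -8.0760e+01] F [-0.   0.6  0.6] w 1.5 q [ -9.  24. -28.   0. -38.  19.]
shift [ 0.0231 -0.0961 -0.0002] twist -0.0011 | t 2.78 [ 456.9 -236.7  105.1] [ 1.7979e+02  6.0000e-02 -8.0760e+01] F [-0.   0.6  0.6] w 1.5 q [ -9.  24. -28.   0. -38.  19.]
```

Request:
step_arm:
  motion:
    - {"jaw": 0,"x": 0.001,"y": -0.015,"z": 0,"twist": 0}
    - {"jaw": 0,"x": 0.003,"y": -0.03,"z": 0,"twist": 0}
    - {"jaw": 0,"x": 0.006,"y": -0.045,"z": 0,"twist": 0}
    - {"jaw": 0,"x": 0.01,"y": -0.057,"z": 0,"twist": 0}
    - {"jaw": 0,"x": 0.014,"y": -0.069,"z": 0,"twist": 0}
    - {"jaw": 0,"x": 0.018,"y": -0.079,"z": 0,"twist": 0}
    - {"jaw": 0,"x": 0.021,"y": -0.084,"z": 0,"twist": 0}
    - {"jaw": 0,"x": 0.023,"y": -0.087,"z": 0,"twist": 0}

```text
t: 3.45
position: [548.5, -245.5, 108.0]
eef_rot: [-179.9, -0.1, -80.7]
force: [-4.4, 2.4, 2.1]
gripper_width: 0.7
grip_force: 1.8
```

Request:
step_arm:
  motion:
    - {"jaw": 0,"x": 0,"y": -0.002,"z": 0,"twist": 0}
    - {"jaw": 0,"x": 0,"y": -0.004,"z": 0,"twist": 0}

```text
t: 3.62
position: [550.0, -245.6, 107.2]
eef_rot: [179.9, 0.0, -80.8]
force: [-4.8, -0.4, 6.4]
gripper_width: 0.7
grip_force: 3.2
```

Request:
step_arm:
  motion:
    - {"jaw": 0,"x": 0,"y": -0.001,"z": 0,"twist": 0}
    - {"jaw": 0,"x": 0,"y": -0.002,"z": 0,"twist": 0}

```text
t: 3.78
position: [551.9, -245.4, 107.1]
eef_rot: [179.9, 0.0, -80.8]
force: [-4.4, -0.5, 3.4]
gripper_width: 0.5
grip_force: 2.2
```

Run:
```python
from h import *
goto(*base(-71,-32),105,-80.7)
for n,tag,w in (('top','t2',(slice(140,310),slice(390,550))),('side','s2',(slice(105,215),slice(265,385)))):
    c,im,d,P=shot(n,tag); cv2.imwrite(f'pics/{tag}c.png',cv2.resize(im[w][:,:,::-1].astype(np.uint8),(400,440)))
a=np.hstack([cv2.imread('pics/t2c.png'),cv2.imread('pics/s2c.png')]); cv2.imwrite('pics/ts2.png',a)
```

```text
shift [-0.0007 -0.0017  0.0021] twist -0.0023 | t 3.78 [ 551.9 -245.4  107.1] [179.9    0.   -80.83] F [-4.4 -0.5  3.4] w 0.5 q [ -9.  31. -15.   0. -44.  18.]
```

View pics/ts2.png

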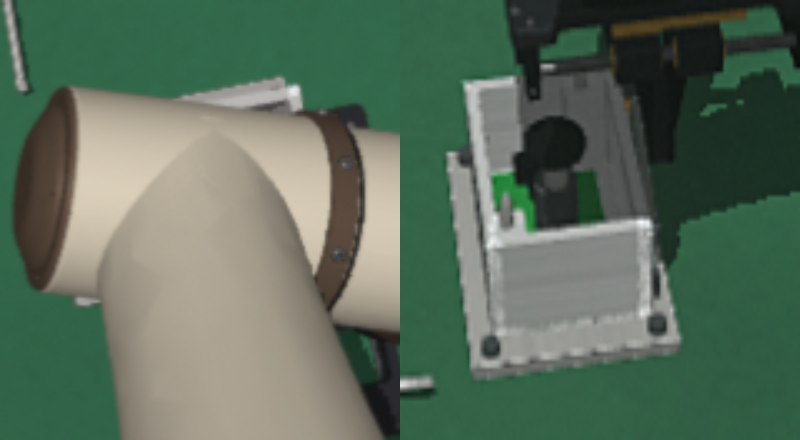

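The side crop shows the finger at about (665,120) against a nearly shut door. I'll keep pushing in small steps.

Request:
step_arm:
  motion:
    - {"jaw": 0,"x": 0,"y": -0.001,"z": 0,"twist": 0}
    - {"jaw": 0,"x": 0,"y": -0.002,"z": 0,"twist": 0}

```text
t: 4.05
position: [555.6, -245.0, 106.1]
eef_rot: [-179.9, -0.0, -80.8]
force: [-0.1, 0.9, 0.9]
gripper_width: 0.8
grip_force: 0.0
```

Request:
step_arm:
  motion:
    - {"jaw": 0,"x": 0,"y": -0.001,"z": 0,"twist": 0}
    - {"jaw": 0,"x": 0,"y": -0.002,"z": 0,"twist": 0}

```text
t: 4.22
position: [557.2, -244.7, 105.8]
eef_rot: [180.0, 0.0, -80.8]
force: [-2.9, -1.5, 1.4]
gripper_width: 0.6
grip_force: 1.3
```

Request:
step_arm:
  motion:
    - {"jaw": 0,"x": 0,"y": -0.001,"z": 0,"twist": 0}
    - {"jaw": 0,"x": 0,"y": -0.002,"z": 0,"twist": 0}

```text
t: 4.38
position: [557.6, -244.6, 105.7]
eef_rot: [179.8, 0.1, -80.8]
force: [-6.4, -2.2, 4.6]
gripper_width: 0.1
grip_force: 3.7
```

Request:
step_arm:
  motion:
    - {"jaw": 0,"x": 0,"y": -0.002,"z": 0,"twist": 0}
    - {"jaw": 0,"x": 0,"y": -0.003,"z": 0,"twist": 0}
    - {"jaw": 0,"x": 0,"y": -0.003,"z": 0,"twist": 0}

```text
t: 4.63
position: [558.1, -244.6, 105.6]
eef_rot: [179.4, 0.1, -80.9]
force: [-10.5, -2.2, 7.4]
gripper_width: 0.1
grip_force: 6.0
```

Request:
step_arm:
  motion:
    - {"jaw": 0,"x": 0,"y": 0.03,"z": 0,"twist": 0}
    - {"jaw": 0,"x": 0,"y": 0.05,"z": -0.03,"twist": 0}
    - {"jaw": 0,"x": 0,"y": 0.05,"z": -0.07,"twist": 0}
    - {"jaw": 0.5,"x": 0,"y": 0.05,"z": -0.11,"twist": 0}
    - {"jaw": 0.5,"x": 0,"y": 0.05,"z": -0.15,"twist": 0}
    - {"jaw": 1,"x": 0,"y": 0.05,"z": -0.19,"twist": 0}
    - {"jaw": 1,"x": 0,"y": 0.05,"z": -0.2,"twist": 0}

```text
t: 5.22
position: [515.4, -252.9, 314.0]
eef_rot: [-179.2, -0.4, -80.8]
force: [1.2, -1.0, 0.7]
gripper_width: 19.6
grip_force: 0.0
```

Run:
```python
from h import *
goto(*base(0,0),300,-80.7)
```

```text
shift [-0.0344 -0.1097  0.0152] twist -0.0011 | t 5.22 [ 515.4 -252.9  314. ] [-179.22   -0.43  -80.76] F [ 1.2 -1.   0.7] w 19.6 q [-10.  16.  -5.   0. -68.  19.]
```

Next I hover over the base and measure it with the wrist camera.

Request:
step_arm:
  motion:
    - {"jaw": 1,"x": -0.034,"y": -0.11,"z": 0.015,"twist": 0}
    - {"jaw": 1,"x": -0.034,"y": -0.11,"z": 0.015,"twist": 0}
    - {"jaw": 1,"x": -0.034,"y": -0.11,"z": 0.015,"twist": 0}
    - {"jaw": 1,"x": -0.034,"y": -0.11,"z": 0.015,"twist": 0}
    - {"jaw": 1,"x": -0.034,"y": -0.11,"z": 0.015,"twist": 0}
    - {"jaw": 1,"x": -0.034,"y": -0.11,"z": 0.015,"twist": 0}

```text
t: 5.72
position: [616.0, -200.6, 290.3]
eef_rot: [180.0, 0.0, -80.8]
force: [-1.4, -0.9, 0.4]
gripper_width: 59.2
grip_force: 0.0
```

Run:
```python
from h import *
goto(*base(0,0),300,-80.7)
c,im,d,P=shot('wrist','w3'); sat=im.max(2)-im.min(2); Z=P[:,:,2]; ok=d>0
near=(abs(P[:,:,0]-618)<100)&(abs(P[:,:,1]+201)<110)
rect(c,P,near&ok&(Z>66)&(Z<74),70,'rim'); rect(c,P,near&ok&(Z>-1+6)&(Z<14),10,'foot')
dz=near&ok&(Z>80)&(Z<95); k,l,s,ce=cv2.connectedComponentsWithStats(dz.astype(np.uint8))
print('high',[(s[i][4],ce[i].round(1),plane(c,[ce[i]],86)[0].round(1)) for i in range(1,k) if s[i][4]>3])
print('expected dowels',base(36,54),base(-24,-54),proj(c,[[*base(36,54),90],[*base(-24,-54),90]]))
```

```text
shift [ 0.0012 -0.0023 -0.0097] twist -0.0019 | t 5.72 [ 616.  -200.6  290.3] [ 1.7998e+02  1.0000e-02 -8.0810e+01] F [-1.4 -0.9  0.4] w 59.2 q [ -4.  24.   4.  -0. -69.  13.]
rim bbox [252 135 123 159] zmed 69.5 ctr [ 618.1 -203. ] [100.2 137.9] 9.19
foot bbox [246 114 134 175] zmed 9.4 ctr [ 618.6 -203.5] [129. 178.] 9.35
high [(np.int32(84), array([343.1, 155.1]), array([ 603.2, -259.5,   86. ])), (np.int32(71), array([271.1, 282.9]), array([ 644.7, -145. ,   86. ]))]
expected dowels [ 645.20019945 -142.29205375] [ 603.44206915 -258.56870039] [[269.48853451 287.62073972]
 [342.98838128 156.33490123]]
```

View pics/w3.png

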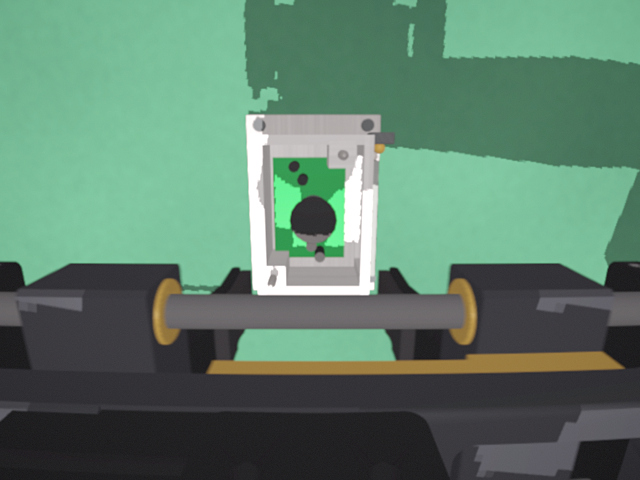

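The wrist view shows the base with the door shut along its right side, dowels at (343,155) and (271,283). The near rim touches the gripper rod, so I'll shift back a little, let the arm settle and measure again.

Request:
step_arm:
  motion:
    - {"jaw": 1,"x": -0.03,"y": -0.002,"z": -0.01,"twist": 0}
    - {"jaw": 1,"x": -0.03,"y": -0.002,"z": -0.01,"twist": 0}
    - {"jaw": 1,"x": -0.03,"y": -0.002,"z": -0.01,"twist": 0}
    - {"jaw": 1,"x": -0.03,"y": -0.002,"z": -0.01,"twist": 0}
    - {"jaw": 1,"x": -0.03,"y": -0.002,"z": -0.01,"twist": 0}

```text
t: 6.18
position: [612.5, -171.6, 301.0]
eef_rot: [-180.0, 0.0, -80.9]
force: [-0.2, 0.3, 1.2]
gripper_width: 86.0
grip_force: 0.0
```

Run:
```python
from h import *
for i in range(2):
    c,im,d,P=shot('wrist','w4'+str(i)); Z=P[:,:,2]; ok=d>0
    near=(abs(P[:,:,0]-618)<100)&(abs(P[:,:,1]+201)<110)
    rect(c,P,near&ok&(Z>66)&(Z<74),70,'rim'); rect(c,P,near&ok&(Z>6)&(Z<14),10,'foot')
    dz=near&ok&(Z>80)&(Z<95); k,l,s,ce=cv2.connectedComponentsWithStats(dz.astype(np.uint8))
    hi=[(s[i][4],ce[i].round(1),plane(c,[ce[i]],86)[0].round(1)) for i in range(1,k) if s[i][4]>3]; print('high',hi)
goto(584.6,182.6,250,-69.15)
```

```text
rim bbox [254  99 121 162] zmed 69.5 ctr [ 618.1 -202.3] [100.4 139.3] 9.13
foot bbox [248  84 133 178] zmed 9.4 ctr [ 618.2 -202.2] [129.5 179.6] 9.41
high [(np.int32(87), array([344.4, 117.3]), array([ 603.1, -259.4,   86. ])), (np.int32(74), array([273.1, 247.7]), array([ 644.6, -144. ,   86. ]))]
rim bbox [254  99 121 162] zmed 69.4 ctr [ 618.1 -202.4] [100.4 139.2] 9.13
foot bbox [248  84 133 178] zmed 9.5 ctr [ 618.2 -202.2] [129.6 179.7] 9.41
high [(np.int32(87), array([344.4, 117.3]), array([ 603.1, -259.4,   86. ])), (np.int32(75), array([273.1, 247.7]), array([ 644.6, -144.2,   86. ]))]
shift [-0.3542 -0.0284  0.0508] twist -0.205 | t 6.28 [ 612.7 -171.6  300.7] [ 1.7998e+02  1.0000e-02 -8.0900e+01] F [ 1.3 -0.3  0.5] w 86.3 q [ -1.  23.   3.  -0. -70.  10.]
```

Request:
step_arm:
  motion:
    - {"jaw": 1,"x": -0.354,"y": -0.028,"z": 0.05,"twist": -0.205}
    - {"jaw": 1,"x": -0.354,"y": -0.028,"z": 0.05,"twist": -0.205}
    - {"jaw": 1,"x": -0.354,"y": -0.028,"z": 0.05,"twist": -0.205}
    - {"jaw": 1,"x": -0.354,"y": -0.028,"z": 0.05,"twist": -0.205}
    - {"jaw": 1,"x": -0.354,"y": -0.028,"z": 0.05,"twist": -0.205}
    - {"jaw": 1,"x": -0.354,"y": -0.028,"z": 0.05,"twist": -0.205}
    - {"jaw": 1,"x": -0.354,"y": -0.028,"z": 0.05,"twist": -0.205}
    - {"jaw": 1,"x": -0.354,"y": -0.028,"z": 0.05,"twist": -0.205}

```text
t: 6.95
position: [585.9, 159.5, 254.2]
eef_rot: [-180.0, -0.0, -69.1]
force: [0.1, 0.1, 0.2]
gripper_width: 87.1
grip_force: 0.0
```

Request:
step_arm:
  motion:
    - {"jaw": 1,"x": -0.02,"y": 0,"z": 0,"twist": 0}
    - {"jaw": 1,"x": -0.02,"y": 0,"z": 0,"twist": 0}
    - {"jaw": 1,"x": -0.02,"y": 0,"z": 0,"twist": 0}
    - {"jaw": 1,"x": -0.02,"y": 0,"z": 0,"twist": 0}
    - {"jaw": 1,"x": -0.02,"y": 0,"z": 0,"twist": 0}

```text
t: 7.37
position: [579.5, 175.4, 254.5]
eef_rot: [-180.0, -0.0, -69.2]
force: [-0.4, 0.0, 0.4]
gripper_width: 87.1
grip_force: 0.0
```

Run:
```python
from h import *
c,im,d,P=shot('wrist','w5'); sat=im.max(2)-im.min(2); Z=P[:,:,2]; ok=d>0
w=(sat<40)&(im.min(2)>60)&ok
rect(c,P,w&(Z>3)&(Z<52),10,'all@10'); rect(c,P,w&(Z>38)&(Z<50),44,'box')
goto(584.6,182.6,84,-69.15)
```

```text
all@10 bbox [250 144 114 148] zmed 9.9 ctr [584.7 182.6] [100.2 138.8] 20.84
box bbox [285 182  44  93] zmed 43.5 ctr [584.6 182.5] [35.7 78.9] 20.8
shift [-0.005  -0.0073  0.1706] twist -0.001 | t 7.42 [579.5 175.3 254.6] [-179.99   -0.    -69.21] F [ 0.3 -1.1 -0. ] w 87.0 q [ 32.  22.  -6.   0. -63. -11.]
```

Request:
step_arm:
  motion:
    - {"jaw": 1,"x": -0.005,"y": -0.007,"z": 0.03,"twist": 0}
    - {"jaw": 1,"x": -0.005,"y": -0.007,"z": 0.07,"twist": 0}
    - {"jaw": 1,"x": -0.005,"y": -0.007,"z": 0.11,"twist": 0}
    - {"jaw": 1,"x": -0.005,"y": -0.007,"z": 0.14,"twist": 0}
    - {"jaw": 1,"x": -0.005,"y": -0.007,"z": 0.16,"twist": 0}
    - {"jaw": 1,"x": -0.005,"y": -0.007,"z": 0.17,"twist": 0}
    - {"jaw": 1,"x": -0.005,"y": -0.007,"z": 0.17,"twist": 0}
    - {"jaw": 1,"x": -0.005,"y": -0.007,"z": 0.17,"twist": 0}

```text
t: 8.08
position: [584.8, 183.5, 85.2]
eef_rot: [-179.9, -0.0, -69.1]
force: [0.4, -0.5, 0.0]
gripper_width: 87.1
grip_force: 0.0
```

Run:
```python
from h import *
goto(584.6,182.6,84,-69.15)
```

```text
shift [0.0008 0.0005 0.0012] twist 0.0004 | t 8.08 [584.8 183.5  85.2] [-1.7993e+02 -1.0000e-02 -6.9130e+01] F [ 0.4 -0.5  0. ] w 87.1 q [ 33.  33. -15.   0. -42. -12.]
```

Request:
step_arm:
  motion:
    - {"jaw": 0,"x": 0.001,"y": 0,"z": 0.001,"twist": 0}
    - {"jaw": 0,"x": 0.001,"y": 0,"z": 0.001,"twist": 0}
    - {"jaw": 0,"x": 0.001,"y": 0,"z": 0.001,"twist": 0}
    - {"jaw": 0,"x": 0.001,"y": 0,"z": 0.001,"twist": 0}
    - {"jaw": 0,"x": 0.001,"y": 0,"z": 0.001,"twist": 0}
    - {"jaw": 0,"x": 0.001,"y": 0,"z": 0.001,"twist": 0}
    - {"jaw": 0,"x": 0.001,"y": 0,"z": 0.001,"twist": 0}
    - {"jaw": 0,"x": 0.001,"y": 0,"z": 0.001,"twist": 0}
  force: 50

```text
t: 8.75
position: [584.2, 183.1, 83.5]
eef_rot: [180.0, 0.0, -69.1]
force: [0.3, 0.3, 1.3]
gripper_width: 41.4
grip_force: 0.0
```

Request:
step_arm:
  motion:
    - {"jaw": 0,"x": 0,"y": 0,"z": 0,"twist": 0}
    - {"jaw": 0,"x": 0,"y": 0,"z": -0.01,"twist": 0}
    - {"jaw": 0,"x": 0,"y": 0,"z": -0.04,"twist": 0}
    - {"jaw": 0,"x": 0,"y": 0,"z": -0.08,"twist": 0}
    - {"jaw": 0,"x": 0,"y": 0,"z": -0.12,"twist": 0}
    - {"jaw": 0,"x": 0,"y": 0,"z": -0.15,"twist": 0}
    - {"jaw": 0,"x": 0,"y": 0,"z": -0.15,"twist": 0}
    - {"jaw": 0,"x": 0,"y": 0,"z": -0.15,"twist": 0}

```text
t: 9.42
position: [584.4, 183.3, 235.7]
eef_rot: [-179.8, 0.1, -69.1]
force: [-0.8, -0.4, -4.6]
gripper_width: 35.7
grip_force: 50.0
```

```bash
python3 - <<'E'
from h import *
st=monitor.state(); print(st['grip_force'])
for n in ('wrist','top','side'):
    c,im,d,P=shot(n,n[0]+'6'); sat=im.max(2)-im.min(2); Z=P[:,:,2]; ok=d>0
    p=st['position']; w=ok&(sat<40)&(im.min(2)>90)&(abs(P[:,:,0]-p[0])<110)&(abs(P[:,:,1]-p[1])<120)
    zt=p[2]-51-6+10-27 if 0 else p[2]-74
    print(n,'plate top z',np.median(Z[w&(abs(Z-zt)<9)]))
    rect(c,P,w&(abs(Z-zt)<9),zt,'plate'); 
B[:]=[618.1,-202.2]; goto(*base(0,0),234,9.25-90)
E
sed -i 's/618.4,-201.4/618.1,-202.2/;s/BY=9.3/BY=9.25/' h.py
```

```text
49.99901248142123
wrist plate top z 161.70084039839605
plate bbox [200 132 231 162] zmed 161.7 ctr [597.2 152.8] [100.2  74.8] 20.89
top plate top z 159.55731786689898
plate bbox [241 183  51  75] zmed 159.5 ctr [598.7 137.6] [99.4 45.3] 21.09
side plate top z 157.41199324082368
plate bbox [290 249  87  60] zmed 157.4 ctr [574.3 214.4] [99.9 81.6] 20.75
shift [ 0.3719  0.1043 -0.0023] twist 0.203 | t 9.57 [583.  182.5 231.3] [179.73   0.   -69.12] F [-0.  -0.3 -4. ] w 35.4 q [ 33.  24.  -6.  -0. -60. -12.]
```

View pics/w6.png

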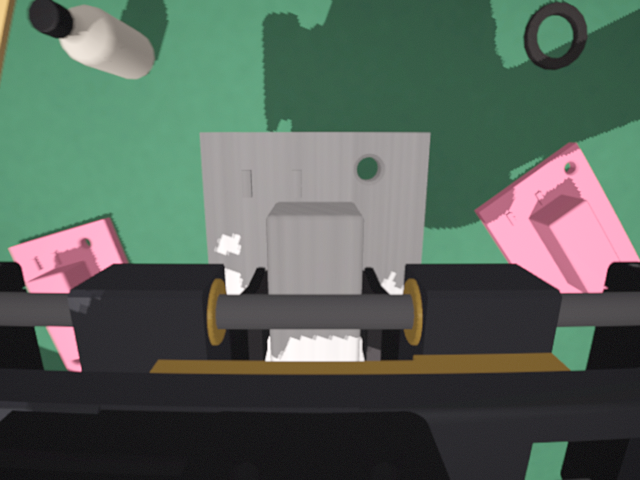

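The cover is held; the view shows its far edge at row 132 and hole1 at (368,168). Now that the arm has settled I'll measure where the cover sits in the gripper, using only the wrist camera.

Run:
```python
from h import *
st=monitor.state(); p=st['position']; zt=p[2]-74
c,im,d,P=shot('wrist','w7'); sat=im.max(2)-im.min(2); Z=P[:,:,2]
w=(d>0)&(sat<40)&(im.min(2)>90)&(abs(P[:,:,0]-p[0])<110)&(abs(P[:,:,1]-p[1])<120)
r=rect(c,P,w&(abs(Z-zt)<6),zt,'plate')
a=np.radians(r[2]); yd=np.array([-np.sin(a),np.cos(a)]); far=np.array(r[0])-r[1][1]/2*yd; C=far+70*yd
print('TCP',p,st['eef_rot'],'cover centre',C,'delta',C-p[:2], 'yaw diff',r[2]-90-st['eef_rot'][2])
h=plane(c,[[368,168]],zt)[0]; xd=np.array([yd[1],-yd[0]]); print('hole1 rel cover',(h[:2]-C)@xd,(h[:2]-C)@yd)
goto(*base(0,0),234,BY-90)
```

```text
plate bbox [200 132 231 162] zmed 157.3 ctr [595.1 151.5] [100.2  74.8] 20.78
TCP [582.95285137 182.45305152 231.2541072 ] [ 1.79725549e+02  7.01677353e-04 -6.91199077e+01] cover centre [583.50832222 182.00819556] delta [ 0.55547085 -0.44485597] yaw diff -0.10392732781645009
hole1 rel cover -23.602842039354975 -54.399696625568325
shift [ 0.3719  0.1045 -0.0023] twist 0.2032 | t 9.62 [583.1 182.5 231.1] [ 1.7972e+02 -2.0000e-02 -6.9110e+01] F [ 0.8  0.3 -4. ] w 35.2 q [ 33.  24.  -6.  -0. -60. -12.]
```

Request:
step_arm:
  motion:
    - {"jaw": 0,"x": 0.035,"y": 0.01,"z": 0,"twist": 0.03}
    - {"jaw": 0,"x": 0.075,"y": 0.021,"z": 0,"twist": 0.06}
    - {"jaw": 0,"x": 0.115,"y": 0.032,"z": 0,"twist": 0.09}
    - {"jaw": 0,"x": 0.155,"y": 0.044,"z": 0,"twist": 0.12}
    - {"jaw": 0,"x": 0.195,"y": 0.055,"z": 0,"twist": 0.15}
    - {"jaw": 0,"x": 0.235,"y": 0.066,"z": 0,"twist": 0.17}
    - {"jaw": 0,"x": 0.275,"y": 0.077,"z": 0,"twist": 0.19}
    - {"jaw": 0,"x": 0.31,"y": 0.087,"z": 0,"twist": 0.203}

```text
t: 10.28
position: [612.9, -140.1, 231.5]
eef_rot: [179.8, 0.0, -80.8]
force: [0.0, -0.1, -3.1]
gripper_width: 35.7
grip_force: 50.0
```

Run:
```python
from h import *
goto(*base(-.35,.6),231,BY-89.9)
```

```text
shift [0.0615 0.0051 0.0004] twist -0.0028 | t 10.28 [ 612.9 -140.1  231.5] [ 1.7979e+02  3.0000e-02 -8.0810e+01] F [ 0.  -0.1 -3.1] w 35.7 q [  2.  25.  -4.   0. -61.   7.]
```

Request:
step_arm:
  motion:
    - {"jaw": 0,"x": 0.035,"y": 0.003,"z": 0,"twist": -0.003}
    - {"jaw": 0,"x": 0.055,"y": 0.005,"z": 0,"twist": -0.003}
    - {"jaw": 0,"x": 0.0615,"y": 0.005,"z": 0.01,"twist": -0.003}
    - {"jaw": 0,"x": 0.0615,"y": 0.005,"z": 0.025,"twist": -0.003}
    - {"jaw": 0,"x": 0.0615,"y": 0.005,"z": 0.04,"twist": -0.003}
    - {"jaw": 0,"x": 0.0615,"y": 0.005,"z": 0.045,"twist": -0.003}
    - {"jaw": 0,"x": 0.0615,"y": 0.005,"z": 0.045,"twist": -0.003}
    - {"jaw": 0,"x": 0.0615,"y": 0.005,"z": 0.045,"twist": -0.003}

```text
t: 10.95
position: [618.6, -198.7, 187.7]
eef_rot: [179.9, 0.0, -80.5]
force: [0.3, -0.0, -2.1]
gripper_width: 35.7
grip_force: 50.0
```

Request:
step_arm:
  motion:
    - {"jaw": 0,"x": 0,"y": 0,"z": 0,"twist": 0}
    - {"jaw": 0,"x": 0,"y": 0,"z": 0,"twist": 0}
    - {"jaw": 0,"x": 0,"y": 0,"z": 0,"twist": 0}

```text
t: 11.2
position: [619.0, -198.9, 189.4]
eef_rot: [-179.9, -0.0, -80.5]
force: [-0.4, -0.7, -3.0]
gripper_width: 35.4
grip_force: 50.0
```

Run:
```python
from h import *
goto(*base(-.35,.6),182,BY-89.9)
st=monitor.state(); p=st['position']; zt=p[2]-74
c,im,d,P=shot('wrist','w8'); sat=im.max(2)-im.min(2); Z=P[:,:,2]
w=(d>0)&(sat<40)&(im.min(2)>60)&(abs(P[:,:,0]-p[0])<110)&(abs(P[:,:,1]-p[1])<120)
r=rect(c,P,w&(abs(Z-zt)<6),zt,'plate')
a=np.radians(r[2]); yd=np.array([-np.sin(a),np.cos(a)]); far=np.array(r[0])-r[1][1]/2*yd; print('cover centre',far+70*yd,'goal',B)
```

```text
shift [0.0025 0.0018 0.0074] twist 0.0023 | t 11.2 [ 619.  -198.9  189.4] [-1.799e+02 -3.000e-02 -8.052e+01] F [-0.4 -0.7 -3. ] w 35.4 q [ -4.  29.  -4.   0. -57.  13.]
plate bbox [200 132 231 162] zmed 115.5 ctr [ 625.2 -231.4] [100.3  74.8] 9.48
cover centre [ 619.79131161 -199.21558211] goal [ 618.1 -202.2]
```

View pics/w8.png

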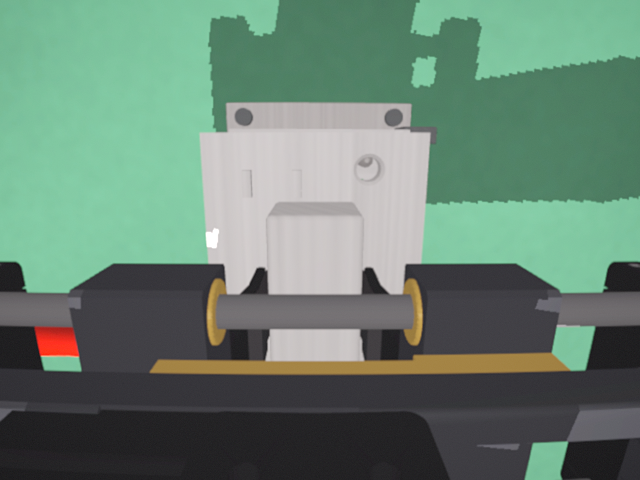

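The dowel is already visible through hole1, at about (366,163) in a hole centred at (368,168). A shift of about 2.6 and 2 mm remains.

Request:
step_arm:
  motion:
    - {"jaw": 0,"x": 0.0026,"y": 0.002,"z": 0.003,"twist": 0.003}
    - {"jaw": 0,"x": 0.0026,"y": 0.002,"z": 0.006,"twist": 0.003}
    - {"jaw": 0,"x": 0.0026,"y": 0.002,"z": 0.006,"twist": 0.003}
    - {"jaw": 0,"x": 0.0026,"y": 0.002,"z": 0.006,"twist": 0.003}
    - {"jaw": 0,"x": 0.0026,"y": 0.002,"z": 0.006,"twist": 0.003}

```text
t: 11.67
position: [617.1, -202.1, 182.4]
eef_rot: [180.0, -0.0, -80.7]
force: [-0.2, -0.6, -3.1]
gripper_width: 35.8
grip_force: 50.0
```

Run:
```python
from h import *
goto(*base(-.35,.6),174,BY-89.9)
st=monitor.state(); p=st['position']; zt=p[2]-74
c,im,d,P=shot('wrist','w9'); sat=im.max(2)-im.min(2); Z=P[:,:,2]
w=(d>0)&(sat<40)&(im.min(2)>60)&(abs(P[:,:,0]-p[0])<110)&(abs(P[:,:,1]-p[1])<120)
r=rect(c,P,w&(abs(Z-zt)<6),zt,'plate')
a=np.radians(r[2]); yd=np.array([-np.sin(a),np.cos(a)]); far=np.array(r[0])-r[1][1]/2*yd; print('cover centre',far+70*yd,'goal',B)
print('dowel1 tip proj',proj(c,[[*base(-24,-54),90]]))
cv2.imwrite('pics/w9c.png',cv2.resize(im[120:220,310:430][:,:,::-1].astype(np.uint8),(600,500)))
```

```text
shift [-0.0003 -0.0007  0.0084] twist -0.0013 | t 11.67 [ 617.1 -202.1  182.4] [179.99  -0.   -80.72] F [-0.2 -0.6 -3.1] w 35.8 q [ -4.  29.  -4.   0. -56.  13.]
plate bbox [200 132 231 162] zmed 108.4 ctr [ 622.9 -234.6] [100.3  74.7] 9.28
cover centre [ 617.63985998 -202.39967359] goal [ 618.1 -202.2]
dowel1 tip proj [[362.48576179 166.67593929]]
```

View pics/w9c.png

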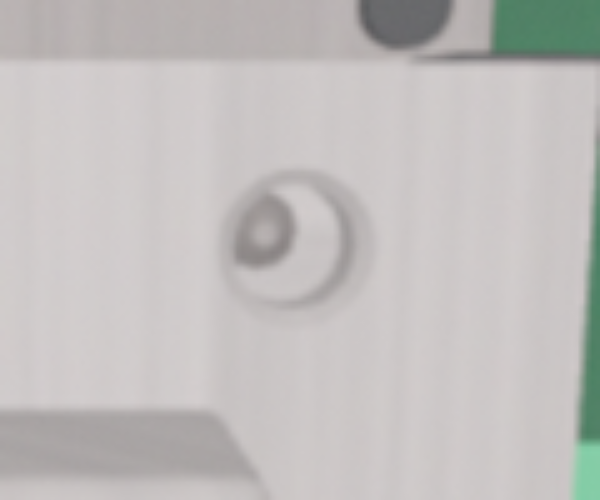

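The dowel tip is at about (363,166), where the calibration projects it, inside the hole. The remaining error is about 0.5 mm, so I descend while watching the force.

Request:
step_arm:
  motion:
    - {"jaw": 0,"x": 0,"y": -0.0005,"z": 0.004,"twist": 0}
    - {"jaw": 0,"x": 0,"y": -0.0005,"z": 0.008,"twist": 0}
    - {"jaw": 0,"x": 0,"y": -0.0005,"z": 0.011,"twist": 0}
    - {"jaw": 0,"x": 0,"y": -0.0005,"z": 0.013,"twist": 0}
    - {"jaw": 0,"x": 0,"y": -0.0005,"z": 0.013,"twist": 0}
  force: 60

```text
t: 12.13
position: [617.2, -201.9, 168.5]
eef_rot: [179.9, 0.0, -80.7]
force: [0.8, 0.2, -3.7]
gripper_width: 35.3
grip_force: 60.0
```

Request:
step_arm:
  motion:
    - {"jaw": 0,"x": 0,"y": 0,"z": 0.002,"twist": 0}
    - {"jaw": 0,"x": 0,"y": 0,"z": 0.004,"twist": 0}
    - {"jaw": 0,"x": 0,"y": 0,"z": 0.005,"twist": 0}
    - {"jaw": 0,"x": 0,"y": 0,"z": 0.005,"twist": 0}

```text
t: 12.47
position: [617.4, -201.9, 164.1]
eef_rot: [180.0, 0.0, -80.7]
force: [-0.1, -1.1, -3.6]
gripper_width: 35.7
grip_force: 60.0
```

Request:
step_arm:
  motion:
    - {"jaw": 0,"x": 0,"y": 0,"z": 0.002,"twist": 0}
    - {"jaw": 0,"x": 0,"y": 0,"z": 0.004,"twist": 0}
    - {"jaw": 0,"x": 0,"y": 0,"z": 0.006,"twist": 0}
    - {"jaw": 0,"x": 0,"y": 0,"z": 0.006,"twist": 0}

```text
t: 12.8
position: [617.8, -202.0, 159.6]
eef_rot: [-180.0, -0.0, -80.7]
force: [-1.9, 2.0, 4.6]
gripper_width: 35.5
grip_force: 60.0
```

Request:
step_arm:
  motion:
    - {"jaw": 0,"x": 0,"y": 0,"z": 0.002,"twist": 0}
    - {"jaw": 0,"x": 0,"y": 0,"z": 0.004,"twist": 0}
    - {"jaw": 0,"x": 0,"y": 0,"z": 0.004,"twist": 0}

```text
t: 13.05
position: [617.8, -202.0, 156.3]
eef_rot: [-179.9, -0.1, -80.7]
force: [-2.9, 2.3, 8.8]
gripper_width: 35.3
grip_force: 60.0
```

Request:
step_arm:
  motion:
    - {"jaw": 0,"x": 0,"y": 0,"z": 0.002,"twist": 0}
    - {"jaw": 0,"x": 0,"y": 0,"z": 0.003,"twist": 0}
    - {"jaw": 0,"x": 0,"y": 0,"z": 0.003,"twist": 0}

```text
t: 13.3
position: [617.8, -202.0, 154.0]
eef_rot: [-179.9, -0.1, -80.7]
force: [-4.2, 2.0, 9.6]
gripper_width: 35.7
grip_force: 60.0
```

Request:
step_arm:
  motion:
    - {"jaw": 0,"x": 0,"y": 0,"z": 0.002,"twist": 0}
    - {"jaw": 0,"x": 0,"y": 0,"z": 0.003,"twist": 0}
    - {"jaw": 0,"x": 0,"y": 0,"z": 0.003,"twist": 0}

```text
t: 13.55
position: [617.8, -201.9, 153.4]
eef_rot: [-179.9, -0.1, -80.6]
force: [-7.1, 4.4, 18.9]
gripper_width: 35.7
grip_force: 60.0
```

Request:
step_arm:
  motion:
    - {"jaw": 0,"x": 0,"y": 0,"z": 0.002,"twist": 0}
    - {"jaw": 0,"x": 0,"y": 0,"z": 0.003,"twist": 0}
    - {"jaw": 0,"x": 0,"y": 0,"z": 0.003,"twist": 0}

```text
t: 13.8
position: [617.8, -201.9, 153.3]
eef_rot: [-179.9, -0.2, -80.6]
force: [-11.5, 7.2, 30.1]
gripper_width: 35.9
grip_force: 60.0
```

Request:
step_arm:
  motion:
    - {"jaw": 0,"x": 0,"y": 0,"z": 0,"twist": 0}
    - {"jaw": 0,"x": 0,"y": 0,"z": 0,"twist": 0}
    - {"jaw": 0,"x": 0,"y": 0,"z": 0,"twist": 0}
    - {"jaw": 0,"x": 0,"y": 0,"z": 0,"twist": 0}

```text
t: 14.13
position: [617.8, -201.9, 153.3]
eef_rot: [-179.9, -0.2, -80.6]
force: [-11.0, 5.9, 29.7]
gripper_width: 35.6
grip_force: 60.0
```

Run:
```python
from h import *
st=monitor.state(); p=st['position']; print(p,st['eef_rot'],st['force'],st['grip_force'])
c,im,d,P=shot('wrist','w10'); sat=im.max(2)-im.min(2); Z=P[:,:,2]
w=(d>0)&(sat<40)&(im.min(2)>60)&(abs(Z-80)<6)&(abs(P[:,:,0]-p[0])<80)&(abs(P[:,:,1]-p[1])<90)
q=P[w]; A=np.c_[q[:,:2]-B,np.ones(len(q))]; print('plate top plane slopes,z',np.linalg.lstsq(A,q[:,2],rcond=None)[0])
r=rect(c,P,w,80,'plate')
c,im,d,P=shot('side','s10'); a=cv2.resize(im[95:215,255:395][:,:,::-1].astype(np.uint8),(700,600),interpolation=cv2.INTER_CUBIC); cv2.imwrite('pics/s10c.png',a)
print('proj rim corners z70/z80',proj(c,[[*base(50,70),70],[*base(-50,70),70],[*base(50,70),80],[*base(-50,70),80]]).round(1).tolist())
```

```text
[ 617.79579521 -201.88025122  153.28849136] [-1.79885847e+02 -1.58076653e-01 -8.05961983e+01] [-11.04421669   5.89107836  29.71524227] 60.029407404363155
plate top plane slopes,z [1.24758926e-03 1.05224054e-04 7.95502382e+01]
plate bbox [200 132 231 162] zmed 79.5 ctr [ 623.8 -234.6] [99.9 74.4] 9.29
proj rim corners z70/z80 [[291.7, 167.0], [341.5, 161.5], [291.3, 163.1], [341.5, 157.6]]
```

View pics/s10c.png

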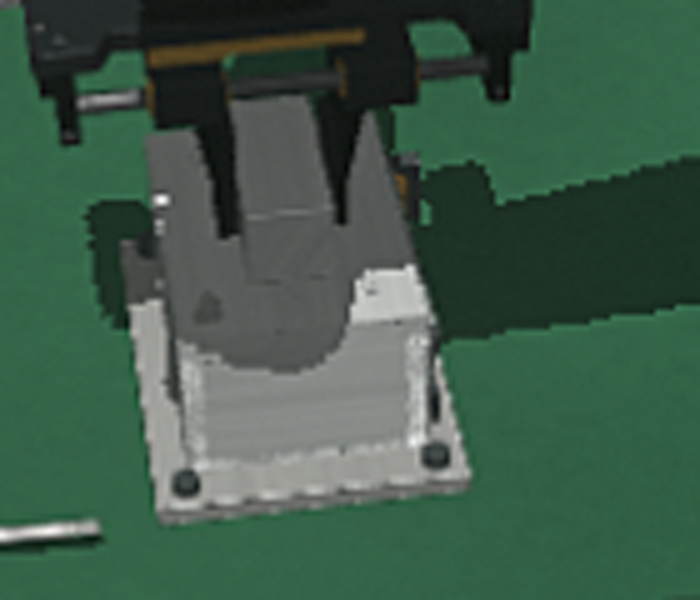

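The side view shows the cover flush on the base (front edge at about y=340) and the door shut at about (435,340). The plate top measures 79.5 mm against a rim of 69.5 mm, with no tilt.

```bash
python3 -c "
from plant import sign_off
print(sign_off())"
```

```text
the job is handed in; nothing more can be done
None
```

I handed the job in at about 14 s: the door clicked shut, and the cover sits flush on both dowels, still gripped at 60 N and held down with about 30 N; the screwdriver, bottle and rubber ring were not touched.

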